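# Unlatch the instrument container and hold its sprung lid half open

## Robot

A 6-joint arm with a two-finger parallel gripper is mounted at the origin on a cart in front of the work surface, level with it; the furniture and walls round the work are solid. World frame = base frame: x ahead of the robot, y to its left, z up, the work surface at z = 0. Lengths are in mm, angles in degrees, forces in N, time in s.
With the tool pointing down it reaches from about 300 to 825 mm from the base axis. Payload 5.4 kg.
Tool frame: the origin (TCP) lies at the very end of the fingers, on their centre line; the grasp point (between the pads) lies 19 mm behind it; y points along the fingers, x is the direction in which the jaws open and shut, and the axes are right-handed (so a half turn about y gives the same grasp; the last joint's range is limited). The gripper opens to 92 mm and grips with 3 to 60 N. Pads are 20 mm wide; open, the fingers measure 128 mm over their backs; the gripper's body (75 mm by 189 mm) begins 69 mm behind the grasp point.
Start: joints at [-78.616, 9.076, 91.501, -0, 79.423, -12.038], TCP at [228.543, -527.612, 187.601] pointing down, gripper open.
Joint ranges: [-166.64, 166.64], [-54.1, 131.32], [10.49, 154.53], [-73.88, 253.88], [9.74, 151.15], [-171.62, 171.62]. Speed limits (degrees/s): [147.25, 147.25, 180, 180, 180, 180].

## Interface

Orientations are given as a 3x3 rotation matrix whose columns are the frame's x, y, z axes.
In Python, from workcell import robot gives the robot as it stands. The module is installed in compiled form; this text tells all that it offers.
- The arm moves only by the tool servo_tool, never from a script. Its argument "commands" is a list that holds one entry, the list of rows, each a list of 7 numbers: the opening, from 0 (shut) to 1 (fully open), then the shift along the tool's x, y, z in m, then the turn, a rotation vector about the tool's x, y, z in rad. In form: [[[grip, tx, ty, tz, rx, ry, rz], ...]]. A call has 1 to 5 rows; each row shifts and turns the pose as measured when the row begins, along the tool's axes as they then stand; what a row does not reach is not made up. A row lasts 1/8 s, in which the tool goes at most 62.5 mm and 10.7 degrees, less where a joint would pass 70% of its speed; a pose out of reach is approached as far as the arm can. A call is refused whole if a number of a shift passes 0.0625 or a number of a turn 0.188, either way. A call with a gripper value outside its range is refused whole. The fingers move at their own pace and stop on an object; "grip_force" is the grip in N (left out, the last holds). Time passes only in rows, so rows that do not move let the fingers close. It gives the time, the measured TCP pose, the force and the opening at its end, in the units of the state.
- robot.observe(): the state, without advancing time (a new reading comes with each control period).
- robot.snapshot(name): name is "scene" or "side" or "wrist"; returns the picture (400x640x3 uint8, red, green, blue); there is no depth.
- robot.camera_info(name): a dict with "mtx" (3x3 intrinsics, pixels), "camera_from_world" (4x4, takes a point from world to camera coordinates). Camera axes: x right, y down, z forward; pixel columns grow to the right and rows downward; lengths in mm; the calibration is good to about 2 mm. A picture is of the moment at which its call begins: read the wrist's pose just before it. camera_info takes no time and is no camera call; for the wrist camera it gives the pose at the moment of the call.
- robot.close_job(): hands the job in, once; it reports no verdict.
The state is a dict: "time_s": time; "qpos": joint angles; "joint_velocities": joint speeds; "effort": joint torques, N m; "eef_pos": TCP position; "ee_rot": TCP orientation; "ft_force": force on the tool from outside, world axes, zero at the start; "ft_torque": the same for the moment, N m; "grip_width": opening from 0.0 (shut) to 1.0 (fully open).
Only numpy, scipy, OpenCV 4.12 (cv2) and the standard library are available. Lean on these libraries where they do the work, as an engineer would, in place of code of your own. Each camera call takes 0.05 s, during which the arm holds its last target.

## Task

Turn the latch knob on the front of the instrument container clockwise (seen from above) until it clicks past its detent into the released position, then lift the lid by its front grip and hold it half open at 45 degrees, so that the cassette inside can be inspected. The lid is sprung and falls shut if let go, so do not let it slam; finish while still holding it steady at that angle with the gripper, with the latch left released and the things round about left where they are.

Things in the scene. Friction and masses are not known exactly. Their poses are not given: they have to be found in the camera images.
- container: metal instrument container fixed on the worktop, 170 deep (its x) x 240 wide (y) x 85 mm high, a cassette inside; origin at the centre of its underside, x points to the back (hinge side), so the front with knob and grip faces -x; z up. Shut lid: grey plate 88 to 97 mm above the worktop, front edge 91 mm in front of the origin. A bracket on the front wall carries the latch knob.
- latch (a joint): latch knob angle, rad: 0 = locked (steel tongue under the knob reaches over the lid's front edge), grows as the knob turns clockwise seen from above, stop at 1.3 = released. A spring plunger holds it in notches at 0 and 1.3; past the hump at 0.65 it snaps on to 1.3 by itself. Peak torque about 0.14 N m. Below about 1.1 the tongue still blocks the lid.
- latch_grip (a point): on the knob's vertical axis at the height to grip, container coordinates (-112, -95, 125.5) mm. Knob: upright black bar 40 long, 12 thick, 30 mm high (103.5 to 133.5 above the worktop) on a tongue 5 mm thick, 14 wide, reaching 37 mm from the axis. x runs along the bar to the tongue's end (container's +x at joint 0), y across the bar; turns with the knob.
- lid (a joint): opening angle of the lid, rad: 0 = shut, 0.785 = 45 degrees, stop at 1.3. Its hinge axis is horizontal, along the container's y at the back rim; the front edge rises as it opens. Gravity and a spring always pull it shut: some 2 to 4 N at the front grip.
- lid_grip (a point): centre of the lid's front grip: black round bar, diameter 26, length 24 mm, axis along the container's y, on a stem 12 wide, 8 high jutting from the middle of the lid's front edge; lid shut: container coordinates (-133, 0, 91) mm. Pinch its flat ends from above (fingers close along container's y); it can turn between them. 220 mm from the hinge axis. Axes turn with the lid.
- lid_hinge_point (a point): point on the lid's hinge axis at the middle of its width, fixed on the container at container coordinates (87, 0, 91) mm; axes as the container's.
- kidney_dish: white kidney-shaped dish 87x195x35 mm, bystander in front of the container; origin under its centre
- nail_brush: white nail brush 36x98x32 mm, bystander in front of the container; origin under its centre
- indicator_tape: roll of beige tape lying flat, 100 mm across, 25 mm high, bystander in front of the container; origin under its centre
- denture_box: white rounded box 91x91x94 mm, bystander to the left of the container; origin under its centre
- cup: small white waisted cup 42x42x32 mm, bystander at the back left; origin under its centre

How it is judged:
By the outcome, as a careful person would: the job done as asked, in the order asked, and still so for the second after the job is handed in, while the arm keeps its last pose, push and grip.
It also fails if it takes over 48 s, if anything falls off the work surface, if the arm or the gripper's body presses on something with over 40 N, if the wrist force passes 120 N, or if a joint passes its speed limit or range.

## Working session

There is one attempt and no reset: what is moved stays moved. The work goes in short steps, Python scripts to look and compute and a tool call to move; the robot and the scene stay as the last step left them, time stands still between calls to the robot, and variables do not carry over. Pictures are saved under pics/ and viewed, and the job is handed in when it is done.

Besides the shell and the picture viewer there is one more tool, called after ">>>" as name(argument=value, ...) on one line, values as JSON. servo_tool: Moves the arm, as the interface text tells. Its arguments: {"type":"object","properties":{"commands":{"type":"array"},"grip_force":{"type":"number"}},"required":["commands"]}

```bash
mkdir -p pics; python3 - <<'E'
from workcell import robot
import cv2,numpy as np
s=robot.observe();print({k:np.round(v,3).tolist() for k,v in s.items()})
for n in ["scene","side","wrist"]:
    i=robot.camera_info(n);print(n,np.round(i["mtx"],1).tolist(),np.round(i["camera_from_world"],3).tolist())
    cv2.imwrite(f"pics/{n}0.png",robot.snapshot(n)[:,:,::-1])
E
```

```text
{'time_s': 0.0, 'qpos': [-78.616, 9.113, 91.573, 0.0, 79.422, -12.039], 'joint_velocities': [-0.001, -0.117, 0.043, 0.075, 0.031, 0.008], 'effort': [0.0, -38.556, -32.211, 0.07, 0.038, -0.0], 'eef_pos': [228.408, -526.947, 186.611], 'ee_rot': [[0.398, -0.0, 0.918], [-0.918, 0.002, 0.398], [-0.002, -1.0, 0.0]], 'ft_force': [0.517, 0.167, -0.026], 'ft_torque': [-0.01, -0.053, -0.003], 'grip_width': 0.998}
scene [[481.4, 0.0, 315.4], [0.0, 481.4, 200.8], [0.0, 0.0, 1.0]] [[0.965, 0.262, -0.002, -585.091], [0.166, -0.616, -0.77, 91.743], [-0.203, 0.742, -0.638, 1329.512], [0.0, 0.0, 0.0, 1.0]]
side [[493.3, 0.0, 324.1], [0.0, 493.3, 198.5], [0.0, 0.0, 1.0]] [[-0.023, 1.0, -0.0, -149.828], [0.856, 0.019, -0.516, -438.397], [-0.516, -0.012, -0.857, 1545.593], [0.0, 0.0, 0.0, 1.0]]
wrist [[350.0, 0.0, 312.3], [0.0, 350.0, 204.6], [0.0, 0.0, 1.0]] [[0.398, -0.917, -0.002, -574.704], [-0.887, -0.385, 0.254, -30.336], [-0.234, -0.099, -0.967, 390.592], [0.0, 0.0, 0.0, 1.0]]
```

View pics/scene0.png

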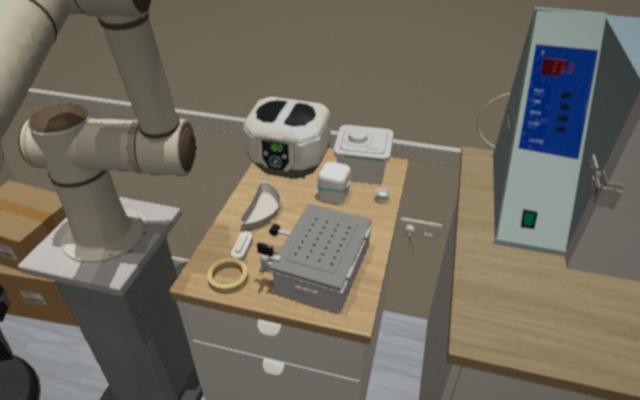

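View pics/side0.png

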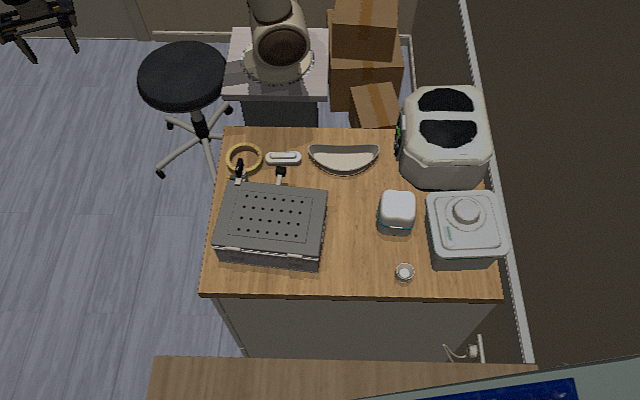

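View pics/wrist0.png

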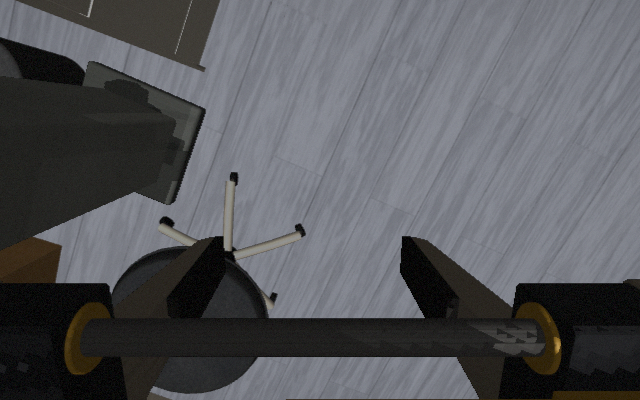

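The side view shows the container at about (270,225), with the knob near (239,170) and the grip near (280,174). The scene view has the knob at about (265,249) and the grip at about (277,230). I'll zoom in to measure them.

```bash
python3 - <<'E'
import cv2,numpy as np
a=cv2.imread("pics/side0.png")[135:285,200:340]; b=cv2.imread("pics/scene0.png")[190:310,240:390]
cv2.imwrite("pics/sidez.png",cv2.resize(a,None,fx=4,fy=4,interpolation=cv2.INTER_CUBIC))
cv2.imwrite("pics/scenez.png",cv2.resize(b,None,fx=4,fy=4,interpolation=cv2.INTER_CUBIC))
E
```

```text
(no output)
```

View pics/sidez.png

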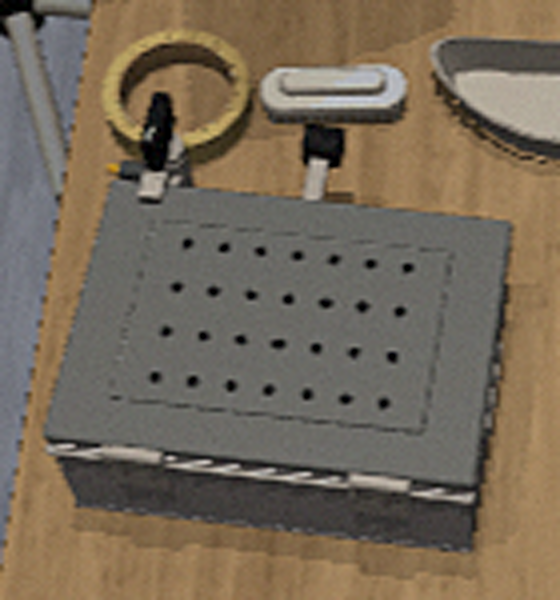

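View pics/scenez.png

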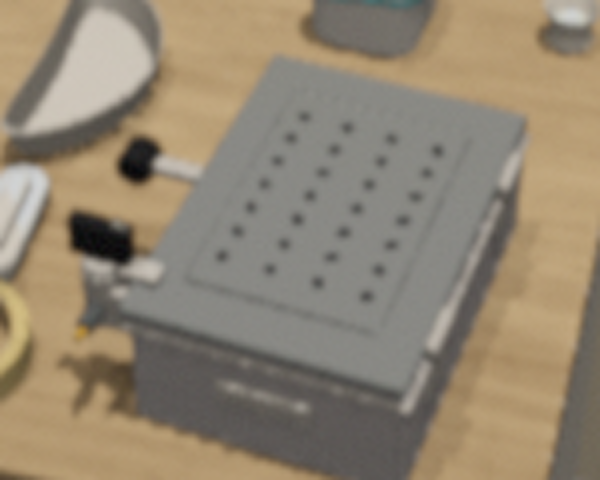

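```bash
cat > h.py <<'E'
import numpy as np
from workcell import robot
def ray(n,uv):
    i=robot.camera_info(n);K=np.array(i["mtx"]);T=np.array(i["camera_from_world"])
    R=T[:3,:3];c=-R.T@T[:3,3];d=R.T@np.linalg.inv(K)@np.r_[uv,1.];return c,d/np.linalg.norm(d)
def plane(n,uv,z):
    c,d=ray(n,uv);return (c+d*(z-c[2])/d[2])
def tri(a,ua,b,ub):
    c1,d1=ray(a,ua);c2,d2=ray(b,ub)
    s=np.linalg.lstsq(np.c_[d1,-d2],c2-c1,rcond=None)[0]
    p,q=c1+s[0]*d1,c2+s[1]*d2;return (p+q)/2,np.linalg.norm(p-q)
def proj(n,p):
    i=robot.camera_info(n);q=np.array(i["camera_from_world"])@np.r_[p,1];q=np.array(i["mtx"])@q[:3];return q[:2]/q[2]
E
python3 - <<'E'
from h import *
f=lambda z,o:(np.array(z)+.5)/4-.5+np.array(o)
S=[(118,182),(511,222),(474,486),(47,441)];C=[(120,318),(278,57),(525,118),(405,392)]
P=[]
for s,c,n in zip(S,C,"FR FL BL BR".split()):
    a=plane("side",f(s,(200,135)),97);b=plane("scene",f(c,(240,190)),97);P.append((a+b)/2)
    print(n,a.round(1),b.round(1),tri("side",f(s,(200,135)),"scene",f(c,(240,190)))[0].round(1))
P=np.array(P)
print([np.linalg.norm(P[i]-P[(i+1)%4]).round(1) for i in range(4)])
y=P[1]-P[0]+P[2]-P[3];yaw=np.arctan2(-y[0],y[1]);print("yaw",np.degrees(yaw))
x=np.array([np.cos(yaw),np.sin(yaw)]);yy=np.array([-x[1],x[0]])
m=P.mean(0)[:2]
for dx in (0,):
    # front edge mid at local x=-91
    o=((P[0]+P[1])/2)[:2]+91*x; print("origin",o, "center",m)
W=lambda p:np.r_[o+p[0]*x+p[1]*yy,p[2]]
g=W((-133,0,91));k=W((-112,-95,133.5));print("grip",g,"knob",k)
for n in("side","scene"):print(n,proj(n,g),proj(n,k))
print("tri grip",tri("side",f((323,146),(200,135)),"scene",f((139,160),(240,190))))
print("tri knobtop",tri("side",f((159,118),(200,135)),"scene",f((101,225),(240,190))))
E
```

```text
FR [520.  -68.3  97. ] [521.1 -84.7  97. ] [513.9 -71.8  83.5]
FL [543.2 170.2  97. ] [545.2 161.7  97. ] [541.5 169.8  91.1]
BL [715.9 153.1  97. ] [714.  144.5  97. ] [712.8 152.8  89.7]
BR [693.8 -86.9  97. ] [690.2 -95.2  97. ] [689.5 -88.9  89.1]
[np.float64(243.6), np.float64(171.6), np.float64(240.9), np.float64(172.1)]
yaw -5.51009191879414
origin [622.96445849  35.98205381] center [617.93139105  36.78397077]
grip [490.57901147  48.7528571   91.        ] knob [502.35997444 -47.82461911 133.5       ]
side [278.43341003 172.34461335] [236.09204521 165.6509257 ]
scene [275.96913229 230.00159442] [266.25938473 245.18444193]
tri grip (array([484.5985793 ,  52.80745593,  87.34534852]), np.float64(0.38238231798805405))
tri knobtop (array([494.90351284, -42.39210645, 125.95694938]), np.float64(4.004369851640634))
```

```bash
cat >> h.py <<'E'
def plan(target,xang,n,tilt=None):
    """rows for reaching world TCP target (mm) with tool vertical and x axis at xang deg"""
    from scipy.spatial.transform import Rotation as Ro
    s=robot.observe();p=np.array(s["eef_pos"]);R=np.array(s["ee_rot"])
    a=np.radians(xang);x=np.array([np.cos(a),np.sin(a),0]);y=np.array([0,0,-1.]);Rt=np.c_[x,y,np.cross(x,y)]
    rv=Ro.from_matrix(R.T@Rt).as_rotvec()
    d=(np.array(target)-p)/n
    for i in range(n):
        Ri=R@Ro.from_rotvec(rv*i/n).as_matrix()
        print((Ri.T@d/1000).round(4).tolist(),(rv/n).round(4).tolist())
E
python3 - <<'E'
from h import *
T=np.array(robot.camera_info("wrist")["camera_from_world"]);R=T[:3,:3];c=-R.T@T[:3,3]
s=robot.observe();Rt=np.array(s["ee_rot"]);print("cam in tool",(Rt.T@(c-s["eef_pos"])).round(1),"axis",(Rt.T@R[2]).round(2))
plan((430,0,300),84.5,15)
E
```

```text
cam in tool [   0.9 -197.4   70.1] axis [-0.    0.97 -0.25]
[-0.0269, -0.0075, 0.0263] [-0.0001, -0.1758, -0.0]
[-0.0219, -0.0075, 0.0306] [-0.0001, -0.1758, -0.0]
[-0.0162, -0.0075, 0.034] [-0.0001, -0.1758, -0.0]
[-0.01, -0.0075, 0.0363] [-0.0001, -0.1758, -0.0]
[-0.0035, -0.0075, 0.0375] [-0.0001, -0.1758, -0.0]
[0.0031, -0.0075, 0.0375] [-0.0001, -0.1758, -0.0]
[0.0096, -0.0075, 0.0364] [-0.0001, -0.1758, -0.0]
[0.0158, -0.0075, 0.0341] [-0.0001, -0.1758, -0.0]
[0.0215, -0.0075, 0.0309] [-0.0001, -0.1758, -0.0]
[0.0266, -0.0075, 0.0266] [-0.0001, -0.1758, -0.0]
[0.0308, -0.0075, 0.0215] [-0.0001, -0.1758, -0.0]
[0.0341, -0.0075, 0.0158] [-0.0001, -0.1758, -0.0]
[0.0364, -0.0075, 0.0096] [-0.0001, -0.1758, -0.0]
[0.0375, -0.0075, 0.0031] [-0.0001, -0.1758, -0.0]
[0.0375, -0.0075, -0.0035] [-0.0001, -0.1758, -0.0]
```

>>> servo_tool(commands=[[[1,-0.027,-0.0075,0.026,0,-0.176,0],[1,-0.022,-0.0075,0.031,0,-0.176,0],[1,-0.016,-0.0075,0.034,0,-0.176,0],[1,-0.01,-0.0075,0.036,0,-0.176,0],[1,-0.0035,-0.0075,0.0375,0,-0.176,0]]])

```text
time_s: 0.78
eef_pos: [294.0, -346.0, 223.0]
ee_rot: [[0.967, -0.001, 0.255], [-0.255, 0.006, 0.967], [-0.003, -1.0, 0.006]]
ft_force: [0.5, -0.3, 0.3]
grip_width: 1.001
```

>>> servo_tool(commands=[[[1,0.003,-0.0075,0.0375,0,-0.176,0],[1,0.01,-0.0075,0.036,0,-0.176,0],[1,0.016,-0.0075,0.034,0,-0.176,0],[1,0.0215,-0.0075,0.031,0,-0.176,0],[1,0.0265,-0.0075,0.0265,0,-0.176,0]]])

```text
time_s: 1.4
eef_pos: [355.7, -161.8, 261.6]
ee_rot: [[0.796, -0.002, -0.606], [0.606, 0.008, 0.795], [0.003, -1.0, 0.007]]
ft_force: [0.8, -0.9, -0.0]
grip_width: 1.002
```

```bash
python3 - <<'E'
from h import *
s=robot.observe();print(s["eef_pos"],s["qpos"],s["time_s"])
plan((430,0,300),84.5,7)
E
```

```text
[ 355.73038683 -161.84609608  261.63592353] [-42.56946493 -22.1856669  111.82392794   0.25490166  90.73610305
 -79.86232022] 1.4
[0.0225, -0.0053, 0.012] [-0.0008, -0.1177, 0.0009]
[0.0237, -0.0053, 0.0093] [-0.0008, -0.1177, 0.0009]
[0.0246, -0.0054, 0.0064] [-0.0008, -0.1177, 0.0009]
[0.0252, -0.0054, 0.0035] [-0.0008, -0.1177, 0.0009]
[0.0254, -0.0054, 0.0005] [-0.0008, -0.1177, 0.0009]
[0.0253, -0.0054, -0.0025] [-0.0008, -0.1177, 0.0009]
[0.0248, -0.0055, -0.0055] [-0.0008, -0.1177, 0.0009]
```

>>> servo_tool(commands=[[[1,0.0325,-0.0075,0.016,0,-0.165,0],[1,0.0345,-0.0075,0.011,0,-0.165,0],[1,0.0355,-0.0075,0.005,0,-0.165,0],[1,0.0355,-0.0075,-0.001,0,-0.165,0],[1,0.0355,-0.0075,-0.006,0,-0.165,0]]])

```text
time_s: 2.02
eef_pos: [432.8, 7.1, 300.6]
ee_rot: [[0.067, -0.002, -0.998], [0.998, 0.008, 0.067], [0.007, -1.0, 0.003]]
ft_force: [-0.4, -0.5, 0.4]
grip_width: 0.997
```

>>> servo_tool(commands=[[[1,0,0,0,0,0,0]]])

```text
time_s: 2.15
eef_pos: [433.2, 8.7, 300.9]
ee_rot: [[0.063, -0.002, -0.998], [0.998, 0.008, 0.063], [0.008, -1.0, 0.002]]
ft_force: [-0.0, -0.6, -0.7]
grip_width: 1.004
```

```bash
python3 - <<'E'
from h import *
import cv2,json
s=robot.observe();print(s["eef_pos"],s["qpos"],s["time_s"])
i=robot.camera_info("wrist");json.dump({k:np.array(v).tolist() for k,v in i.items()},open("w1.json","w"))
cv2.imwrite("pics/w1.png",robot.snapshot("wrist")[:,:,::-1])
E
```

```text
[433.2005916    8.68812091 300.90119251] [ -15.25286816  -15.64309406  102.52853809    0.40250373   93.323494
 -101.61935424] 2.15
```

View pics/w1.png

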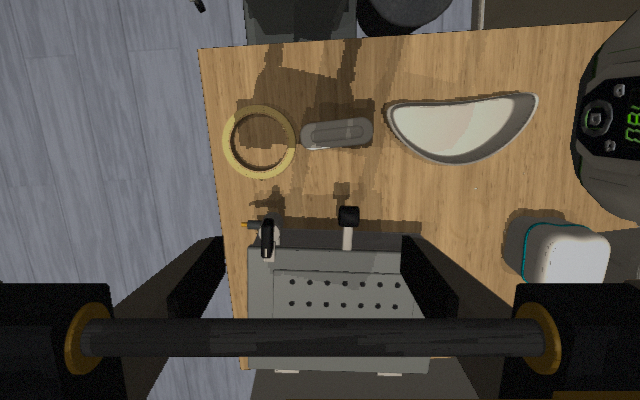

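The wrist view shows the knob at about (267,236) and the lid grip at about (348,216), and both are clear of the fingers. I'll zoom in.

```bash
python3 - <<'E'
import cv2
a=cv2.imread("pics/w1.png")[195:295,230:420]
cv2.imwrite("pics/w1z.png",cv2.resize(a,None,fx=4,fy=4,interpolation=cv2.INTER_CUBIC))
E
```

```text
(no output)
```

View pics/w1z.png

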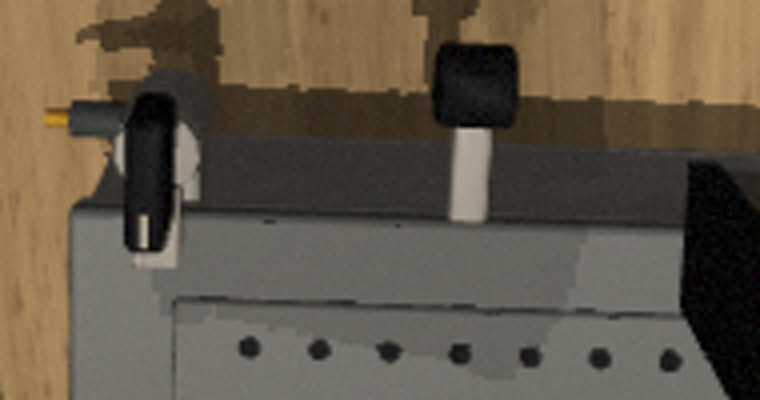

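```bash
python3 - <<'E'
from h import *
import h,json
W=json.load(open("w1.json"));_ci=robot.camera_info
class R:
    camera_info=staticmethod(lambda n:W if n=="wrist" else _ci(n))
h.robot=R
f=lambda z:(np.array(z)+.5)/4-.5+np.array((230,195))
k=plane("wrist",f((147,173)),133.5);g=plane("wrist",f((475,86)),91)
print("knob",k,"grip",g)
fr=plane("wrist",f((75,211)),97);e2=plane("wrist",f((680,229)),97);print("FR",fr,"edge",e2)
st=plane("wrist",f((469,222)),95);print("stem root",st)
d=(e2-fr);yaw=np.degrees(np.arctan2(-d[0],d[1]));print("yaw edge",yaw)
h1=plane("wrist",f((249,347)),97);h2=plane("wrist",f((671,360)),97);d=h2-h1;print("yaw holes",np.degrees(np.arctan2(-d[0],d[1])))
for yaw in(-5.5,-4.5):
    a=np.radians(yaw);x=np.array([np.cos(a),np.sin(a)]);y=np.array([-x[1],x[0]])
    print(yaw,"O from knob",k[:2]+112*x+95*y,"from grip",g[:2]+133*x,"stemroot",st[:2]+91*x,"FR",fr[:2]+91*x+120*y)
E
```

```text
knob [490.7224521  -45.56559689 133.5       ] grip [484.36672079  49.7335679   91.        ]
FR [514.36823802 -74.24910696  97.        ] edge [532.41474743 110.38842131  97.        ]
stem root [526.67124013  45.88831837  95.        ]
yaw edge -5.582369756388136
yaw holes -5.742094320663001
-5.5 O from knob [611.3121728   38.26231768] from grip [616.75441517  36.98608281] stemroot [617.25229419  37.16635489] FR [616.45078237  36.47647337]
-4.5 O from knob [609.83080757  40.3541311 ] from grip [616.95672617  39.29850816] stemroot [617.3907175   38.74854066] FR [614.50280688  38.24119538]
```

```bash
python3 - <<'E'
from h import *
plan((495.5,-46.2,165),84.4,5)
E
```

```text
[-0.0101, 0.027, -0.0133] [-0.0006, 0.0064, 0.0014]
[-0.01, 0.027, -0.0134] [-0.0006, 0.0064, 0.0014]
[-0.0099, 0.027, -0.0134] [-0.0006, 0.0064, 0.0014]
[-0.0098, 0.027, -0.0135] [-0.0006, 0.0064, 0.0014]
[-0.0096, 0.0271, -0.0135] [-0.0006, 0.0064, 0.0014]
```

>>> servo_tool(commands=[[[0.6,-0.0125,0.033,-0.0165,0,0.008,0.0015],[0.6,-0.0125,0.033,-0.0165,0,0.008,0.0015],[0.6,-0.0125,0.033,-0.0165,0,0.008,0.0015],[0.6,-0.012,0.033,-0.017,0,0.008,0.0015],[0.6,0,0,0,0,0,0]]])

```text
time_s: 2.82
eef_pos: [493.6, -53.2, 163.5]
ee_rot: [[0.113, -0.005, -0.994], [0.994, -0.0, 0.113], [-0.001, -1.0, 0.005]]
ft_force: [-0.1, 0.7, -0.1]
grip_width: 0.598
```

```bash
python3 - <<'E'
from h import *
import cv2
s=robot.observe();print(s["eef_pos"],s["ft_force"],s["time_s"])
cv2.imwrite("pics/w2.png",robot.snapshot("wrist")[:,:,::-1])
a=robot.snapshot("side")[80:230,180:340,::-1];cv2.imwrite("pics/s2.png",cv2.resize(a,None,fx=4,fy=4,interpolation=cv2.INTER_CUBIC))
plan((495.5,-46.2,108),84.4,2)
E
```

```text
[493.60995005 -53.18773276 163.49862264] [-0.08107508  0.67959697 -0.11089883] 2.825
[0.0034, 0.0295, 0.0004] [0.0007, -0.0068, -0.001]
[0.0033, 0.0295, 0.0003] [0.0007, -0.0068, -0.001]
```

View pics/w2.png

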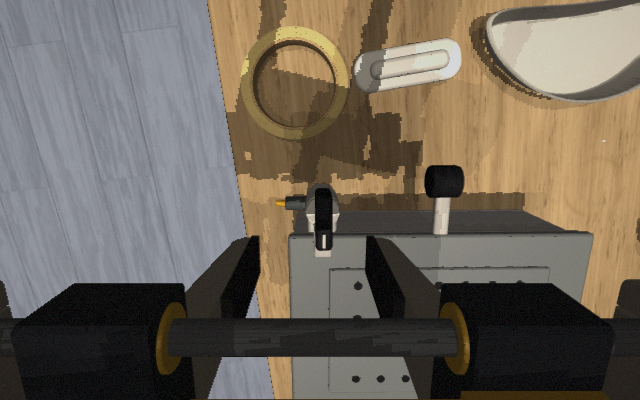

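View pics/s2.png

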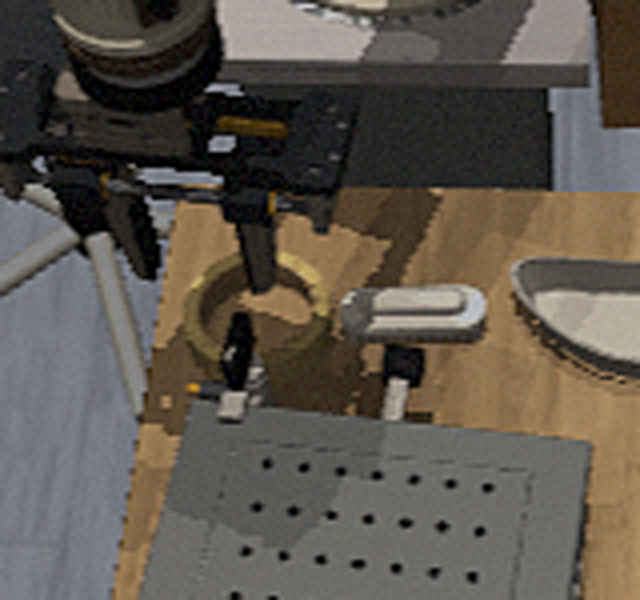

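```bash
python3 - <<'E'
from h import *
import cv2
a=cv2.imread("pics/w2.png")[150:270,260:460];cv2.imwrite("pics/w2z.png",cv2.resize(a,None,fx=4,fy=4,interpolation=cv2.INTER_CUBIC))
for uv in [(323,249.5),(323,242),(323.5,192)]:print(plane("wrist",uv,133.5))
print("grip",plane("wrist",(444.5,181.5),91))
E
```

```text
[517.34075636 -48.99015262 133.5       ]
[511.75011663 -48.41080467 133.5       ]
[476.10128282 -44.37739439 133.5       ]
grip [487.77531253  52.03148813  91.        ]
```

View pics/w2z.png

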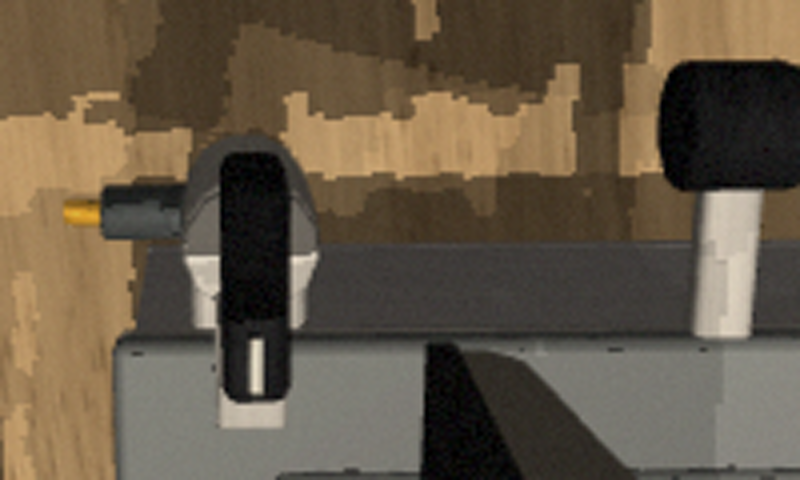

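The knob's +x end projects to x≈517.5, which puts the axis at about (497.5, −46.5). That agrees with the container estimate, so I'll descend.

>>> servo_tool(commands=[[[0.5,0.0033,0.028,-0.0015,0.001,-0.007,-0.001],[0.5,0.0033,0.0275,-0.0015,0.001,-0.007,-0.001],[0.5,0,0,0,0,0,0]]])

```text
time_s: 3.3
eef_pos: [501.9, -47.6, 117.0]
ee_rot: [[0.098, 0.009, -0.995], [0.995, -0.003, 0.098], [-0.002, -1.0, -0.01]]
ft_force: [-0.8, -0.4, 0.3]
grip_width: 0.497
```

```bash
python3 - <<'E'
from h import *
import cv2
s=robot.observe();print(s["eef_pos"],s["ft_force"],s["time_s"],s["grip_width"])
cv2.imwrite("pics/w3.png",robot.snapshot("wrist")[:,:,::-1])
plan((497.3,-46.5,107.5),84.4,1)
E
```

```text
[501.91062586 -47.6063397  117.01975562] [-0.75329492 -0.43167428  0.31706991] 3.3 0.4974821336466204
[0.0011, 0.011, 0.0061] [0.0126, -0.0006, -0.0032]
```

View pics/w3.png

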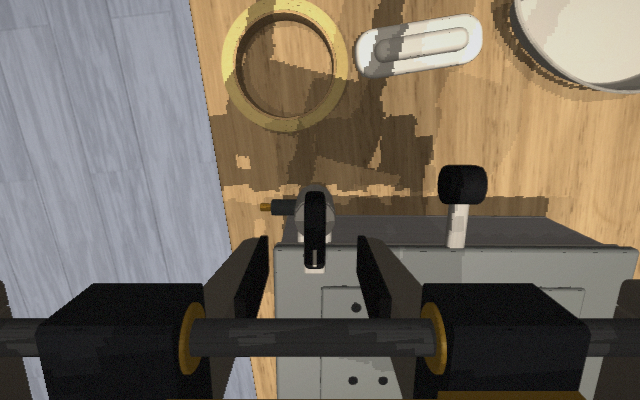

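>>> servo_tool(commands=[[[0.4,0.001,0.011,0.006,0.012,0,-0.003],[0.4,0,0,0,0,0,0]]])

```text
time_s: 3.6
eef_pos: [498.7, -47.1, 110.2]
ee_rot: [[0.098, 0.005, -0.995], [0.995, -0.002, 0.098], [-0.001, -1.0, -0.005]]
ft_force: [0.0, -0.2, -0.1]
grip_width: 0.399
```

```bash
python3 - <<'E'
from h import *
plan((497.3,-46.5,107.5),84.4,1)
E
```

```text
[0.0005, 0.0027, 0.0014] [0.0049, -0.0008, -0.0013]
```

>>> servo_tool(commands=[[[0.3,0.0005,0.0035,0.002,0.006,0,-0.001],[0.05,0,0,0,0,0,0],[0.05,0,0,0,0,0,0],[0.05,0,0,0,0,0,0]]], grip_force=30)

```text
time_s: 4.1
eef_pos: [497.5, -46.8, 107.8]
ee_rot: [[0.099, 0.001, -0.995], [0.995, -0.001, 0.099], [-0.001, -1.0, -0.001]]
ft_force: [0.7, -0.8, 0.1]
grip_width: 0.05
```

```bash
python3 - <<'E'
from h import *
s=robot.observe();print(s["qpos"],s["ft_force"],s["ft_torque"])
plan((497.3,-46.5,107.5),84.4,1)
E
```

```text
[-1.92289595e+01  2.27981274e+00  1.08222653e+02 -3.61169431e-02
  6.94475250e+01 -1.03557617e+02] [ 0.65421899 -0.83036278  0.06893063] [ 0.06919409 -0.11539152 -0.02478739]
[0.0002, 0.0003, 0.0002] [0.0007, -0.001, -0.0008]
```

```bash
python3 - <<'E'
from h import *
import cv2
cv2.imwrite("pics/w4.png",robot.snapshot("wrist")[:,:,::-1])
a=robot.snapshot("side")[100:250,180:340,::-1];cv2.imwrite("pics/s4.png",cv2.resize(a,None,fx=4,fy=4,interpolation=cv2.INTER_CUBIC))
E
```

```text
(no output)
```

View pics/w4.png

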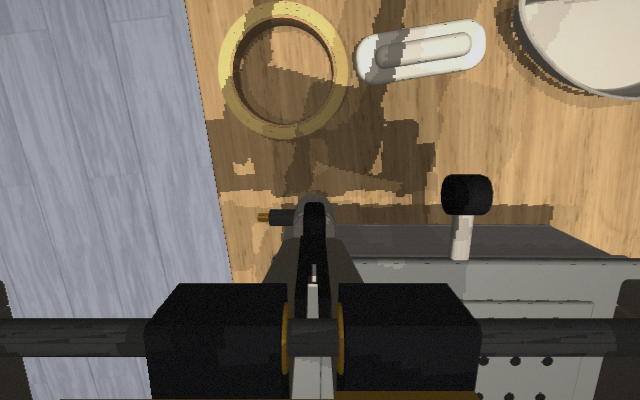

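View pics/s4.png

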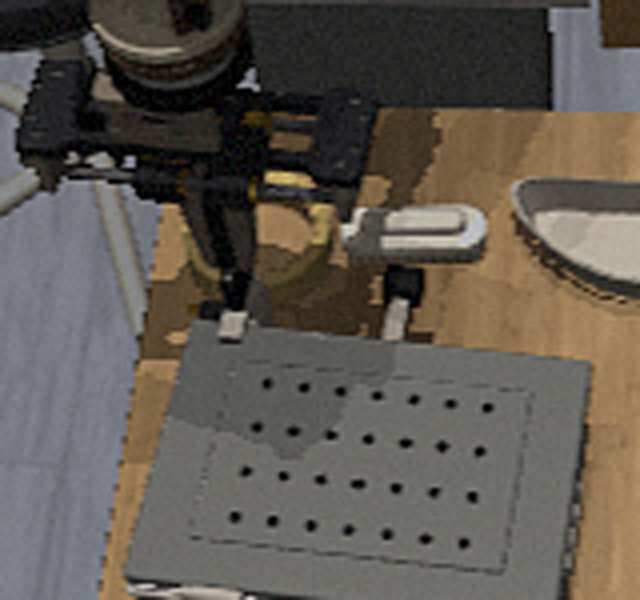

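The fingers straddle the bar in the wrist view, around (313,245), but the reading equals the command. I'll close fully to confirm the grip.

>>> servo_tool(commands=[[[0,0,0,0,0,0,0],[0,0,0,0,0,0,0],[0,0,0,0,0,0,0]]], grip_force=40)

```text
time_s: 4.58
eef_pos: [497.5, -46.8, 107.8]
ee_rot: [[0.099, 0.001, -0.995], [0.995, -0.001, 0.099], [-0.001, -1.0, -0.001]]
ft_force: [0.2, -0.1, -0.6]
grip_width: 0.001
```

```bash
python3 - <<'E'
from h import *
import cv2
s=robot.observe();print(s["ft_force"],s["ft_torque"],s["grip_width"])
cv2.imwrite("pics/w5.png",robot.snapshot("wrist")[150:350,200:440,::-1].repeat(3,0).repeat(3,1))
E
```

```text
[ 0.18736958 -0.09741366 -0.60799561] [ 0.01383936 -0.09849275 -0.03664869] 0.0011778018256309705
```

View pics/w5.png

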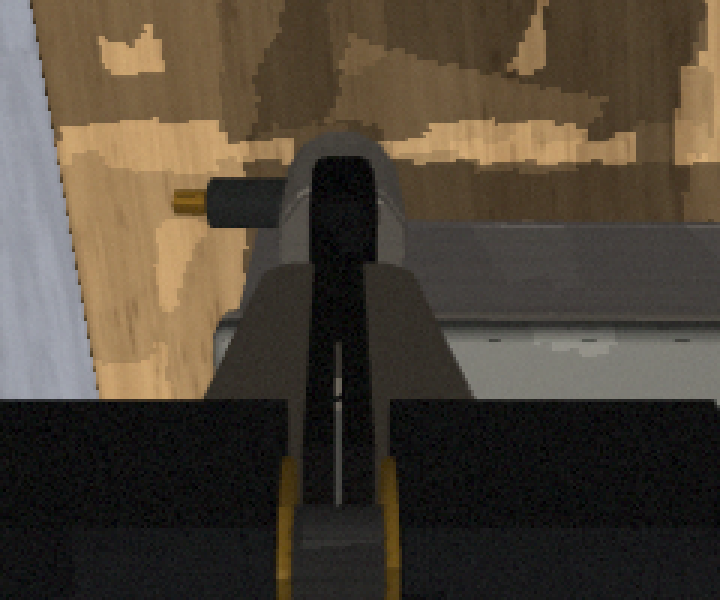

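```bash
python3 - <<'E'
from h import *
s=robot.observe();p=np.array(s["eef_pos"]);R=np.array(s["ee_rot"])
for t in [(0,0,0),(0,0,10),(0,0,-10),(0,-19,0),(0,-19,10),(12,0,10),(-12,0,10),(12,-30,10)]:print(t,proj("wrist",p+R@np.array(t)).round(1))
for q in [(477.6,-44.5,133.5),(517.4,-48.5,133.5),(517.4,-48.5,103.5),(477.6,-44.5,103.5)]:print(q,proj("wrist",q).round(1))
for n in("side","scene"): print(n,proj(n,p).round(1),proj(n,(497.5,-46.5,133.5)).round(1))
import cv2
c=robot.snapshot("side")[110:210,190:310,::-1];cv2.imwrite("pics/s5.png",cv2.resize(c,None,fx=6,fy=6,interpolation=cv2.INTER_CUBIC))
c=robot.snapshot("scene")[180:290,210:330,::-1];cv2.imwrite("pics/c5.png",cv2.resize(c,None,fx=5,fy=5,interpolation=cv2.INTER_CUBIC))
E
```

```text
(0, 0, 0) [314.3 237.1]
(0, 0, 10) [314.3 221.1]
(0, 0, -10) [314.2 252.8]
(0, -19, 0) [314.5 249.1]
(0, -19, 10) [314.5 231.6]
(12, 0, 10) [334.7 221.1]
(-12, 0, 10) [294.  221.1]
(12, -30, 10) [338.3 238.7]
(477.6, -44.5, 133.5) [315.2 217.3]
(517.4, -48.5, 133.5) [314.9 288.3]
(517.4, -48.5, 103.5) [314.6 265. ]
(477.6, -44.5, 103.5) [314.8 202.8]
side [238.4 170.1] [236.9 164. ]
scene [265.2 252.3] [264.5 244.4]
```

View pics/s5.png

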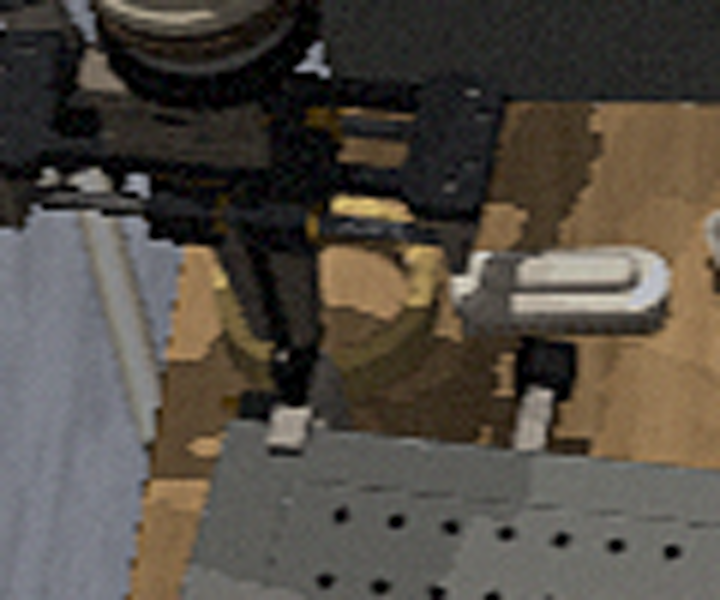

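View pics/c5.png

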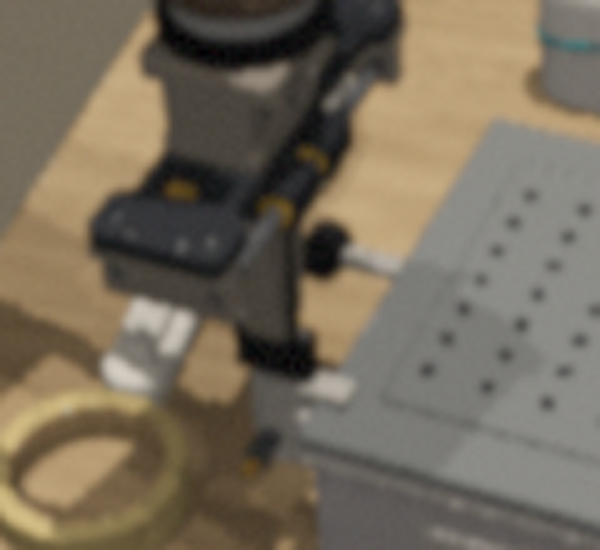

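```bash
python3 - <<'E'
from h import *
p=np.array([228.4,-527,186.6]);x=np.array([.398,-.918,0]);z=np.array([.918,.398,0])
for h in(0,30):
  for sx in(-1,1): print(h,[proj("side",p+sx*a*x+[0,0,h]).round(1) for a in(46,64)])
p=np.array([493.6,-53.2,163.5]);x=np.array([.113,.994,0])
for h in(0,30):
  for sx in(-1,1): print(h,"s2",[((proj("side",p+sx*a*x+[0,0,h])-[180,80])*4).round(1) for a in(27.5,45)])
import cv2
a=cv2.imread("pics/side0.png")[0:100,0:110];cv2.imwrite("pics/s0f.png",cv2.resize(a,None,fx=6,fy=6))
E
```

```text
0 [array([78.3, 58.4]), array([85.3, 56.6])]
0 [array([41.6, 68.1]), array([34.2, 70. ])]
30 [array([73.3, 49.5]), array([80.5, 47.7])]
30 [array([35.7, 59.2]), array([28.2, 61.1])]
0 s2 [array([163. , 295.5]), array([133.8, 292.2])]
0 s2 [array([255.2, 305.8]), array([284.7, 309.1])]
30 s2 [array([153.6, 264.3]), array([123.7, 261. ])]
30 s2 [array([247.9, 274.8]), array([278. , 278.2])]
```

View pics/s0f.png

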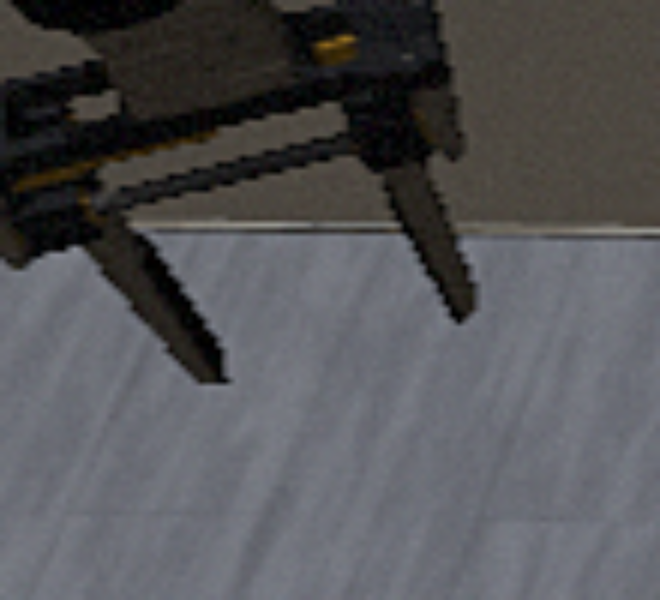

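The reading and the views both say the fingers are fully shut over the knob rather than around it. In the side and wrist views the real fingertips end about 25 mm short of the reported TCP. I'll reopen and go lower in steps, watching the force.

>>> servo_tool(commands=[[[0.4,0,0,0,0,0,0],[0.4,0,0,0,0,0,0],[0.4,0,0,0,0,0,0],[0.4,0,0.012,0,0,0,0],[0.4,0,0,0,0,0,0]]])

```text
time_s: 5.35
eef_pos: [497.3, -46.7, 94.7]
ee_rot: [[0.099, 0.0, -0.995], [0.995, -0.001, 0.099], [-0.001, -1.0, -0.0]]
ft_force: [-0.2, 0.1, 0.9]
grip_width: 0.401
```

>>> servo_tool(commands=[[[0.4,0,0.01,0,0,0,0],[0.4,0,0,0,0,0,0]]])

```text
time_s: 5.6
eef_pos: [496.9, -46.6, 83.5]
ee_rot: [[0.099, -0.001, -0.995], [0.995, -0.0, 0.099], [-0.0, -1.0, 0.001]]
ft_force: [-0.6, 0.3, -0.5]
grip_width: 0.4
```

```bash
python3 - <<'E'
from h import *
import cv2
s=robot.observe();print(s["eef_pos"],s["ft_force"],s["time_s"],s["grip_width"])
plan((497.3,-46.5,84),84.4,1)
cv2.imwrite("pics/w6.png",robot.snapshot("wrist")[:,:,::-1])
c=robot.snapshot("scene")[180:290,210:330,::-1];cv2.imwrite("pics/c6.png",cv2.resize(c,None,fx=5,fy=5,interpolation=cv2.INTER_CUBIC))
E
```

```text
[496.89301395 -46.5847934   83.52706366] [-0.62457255  0.30837491 -0.45680986] 5.6 0.3995126306132771
[0.0001, -0.0005, -0.0004] [-0.0007, -0.0011, -0.0004]
```

View pics/w6.png

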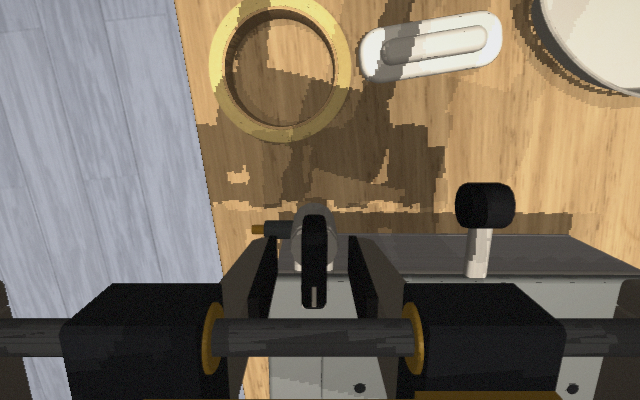

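View pics/c6.png

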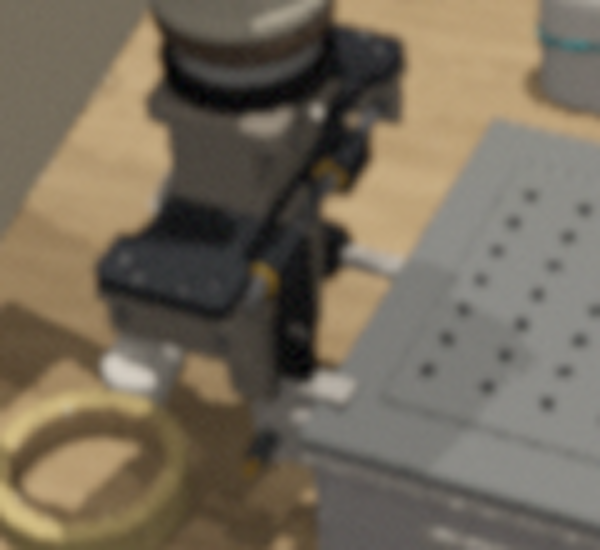

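At a reported z of 83.5 there is no contact, and the fingers now clearly straddle the bar (wrist view, bar at (313,260) between the pads). I'll close.

>>> servo_tool(commands=[[[0,0,0,0,0,0,0],[0,0,0,0,0,0,0],[0,0,0,0,0,0,0],[0,0,0,0,0,0,0]]], grip_force=40)

```text
time_s: 6.2
eef_pos: [498.5, -46.0, 85.4]
ee_rot: [[0.099, 0.003, -0.995], [0.995, 0.001, 0.099], [0.001, -1.0, -0.003]]
ft_force: [-0.3, 0.5, -0.6]
grip_width: 0.127
```

```bash
python3 - <<'E'
from h import *
s=robot.observe();print(s["ft_force"],s["ft_torque"],s["grip_width"],s["qpos"])
E
```

```text
[-0.28553158  0.53715738 -0.61747068] [-0.07022686 -0.18101167 -0.16025939] 0.12670716703406318 [-1.91958085e+01  3.97042802e+00  1.09229211e+02  9.11138030e-02
  6.66534753e+01 -1.03542076e+02]
```

The grip is firm: 0.127 × 92 = 11.7 mm against the 12 mm bar. Now I'll turn clockwise, which is +y in the tool frame.

>>> servo_tool(commands=[[[0,0,0.001,0,0,0.1,0],[0,0,0.0005,0,0,0.1,0],[0,0,0,0,0,0.1,0]]])

```text
time_s: 6.58
eef_pos: [498.3, -46.6, 85.4]
ee_rot: [[0.396, 0.002, -0.918], [0.918, -0.001, 0.396], [-0.0, -1.0, -0.002]]
ft_force: [-0.3, 0.2, -2.4]
grip_width: 0.131
```

```bash
python3 - <<'E'
from h import *
s=robot.observe();R=np.array(s["ee_rot"]);print(s["ft_force"],s["ft_torque"],s["grip_width"],np.degrees(np.arctan2(R[1,0],R[0,0])))
plan((497.5,-46.5,84),84.4-74.5,6)
E
```

```text
[-0.3389029   0.22033418 -2.39769519] [ 0.18682065 -0.32370776  0.1198423 ] 0.13148614450376434 66.70212482242603
[-0.0, 0.0002, 0.0001] [0.0004, 0.1652, 0.0002]
[-0.0001, 0.0002, 0.0001] [0.0004, 0.1652, 0.0002]
[-0.0001, 0.0002, 0.0001] [0.0004, 0.1652, 0.0002]
[-0.0001, 0.0002, 0.0001] [0.0004, 0.1652, 0.0002]
[-0.0001, 0.0002, 0.0001] [0.0004, 0.1652, 0.0002]
[-0.0001, 0.0002, 0.0001] [0.0004, 0.1652, 0.0002]
```

>>> servo_tool(commands=[[[0,0,0,0,0,0.13,0],[0,0,0,0,0,0.13,0],[0,0,0,0,0,0.13,0],[0,0,0,0,0,0.13,0]]])

```text
time_s: 7.08
eef_pos: [497.7, -47.4, 85.3]
ee_rot: [[0.81, 0.001, -0.587], [0.587, -0.002, 0.81], [-0.001, -1.0, -0.002]]
ft_force: [-1.2, 0.2, 2.3]
grip_width: 0.126
```

```bash
python3 - <<'E'
from h import *
import cv2
s=robot.observe();R=np.array(s["ee_rot"]);print(s["ft_force"],s["ft_torque"],s["grip_width"],np.degrees(np.arctan2(R[1,0],R[0,0])))
plan((497.5,-46.5,84.5),84.4-74.5,4)
cv2.imwrite("pics/w7.png",robot.snapshot("wrist")[:,:,::-1])
E
```

```text
[-1.19816041  0.20363876  2.33746577] [ 0.19629537 -0.14109981 -0.07096552] 0.12623181991935514 35.94275310638515
[0.0001, 0.0002, 0.0002] [0.0006, 0.1136, -0.0001]
[0.0001, 0.0002, 0.0002] [0.0006, 0.1136, -0.0001]
[0.0, 0.0002, 0.0002] [0.0006, 0.1136, -0.0001]
[0.0, 0.0002, 0.0002] [0.0006, 0.1136, -0.0001]
```

View pics/w7.png

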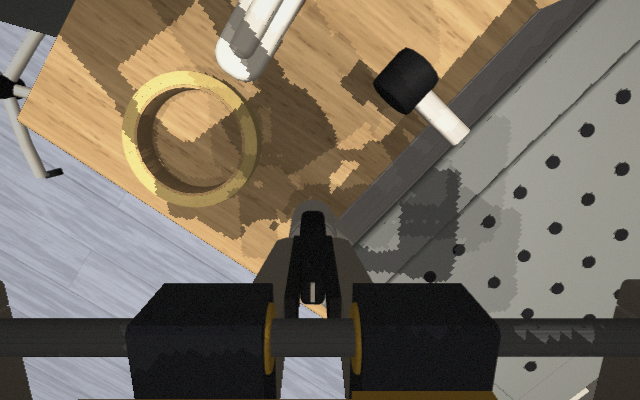

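The knob is turning with the jaws: the bar stays between the fingers at (313,260) while the scene rotates. I'll continue to the stop.

>>> servo_tool(commands=[[[0,0,0,0,0,0.12,0],[0,0,0,0,0,0.12,0],[0,0,0,0,0,0.12,0],[0,0,0,0,0,0.1,0],[0,0,0,0,0,0.0,0]]])

```text
time_s: 7.75
eef_pos: [496.9, -47.7, 85.4]
ee_rot: [[0.987, -0.001, -0.159], [0.159, -0.003, 0.987], [-0.002, -1.0, -0.002]]
ft_force: [0.2, 0.3, -0.1]
grip_width: 0.127
```

```bash
python3 - <<'E'
from h import *
s=robot.observe();R=np.array(s["ee_rot"]);print(s["ft_force"],s["ft_torque"],s["grip_width"],np.degrees(np.arctan2(R[1,0],R[0,0])))
E
```

```text
[ 0.20782842  0.29363735 -0.09456298] [ 0.18002754 -0.15595536  0.14493337] 0.1267006791966411 9.128463967096998
```

It has turned 75.3°, against 74.5° nominal. I'll open, lift and look.

>>> servo_tool(commands=[[[0.45,0,0,0,0,0,0],[0.45,0,0,0,0,0,0],[0.45,0,0,0,0,0,0],[0.45,0,-0.04,0,0,0,0],[0.45,0,-0.04,0,0,0,0]]])

```text
time_s: 8.38
eef_pos: [494.4, -47.3, 163.8]
ee_rot: [[0.986, -0.008, -0.164], [0.164, -0.001, 0.986], [-0.009, -1.0, 0.0]]
ft_force: [1.6, -0.1, 0.9]
grip_width: 0.448
```

```bash
python3 - <<'E'
from h import *
import cv2
s=robot.observe();print(s["eef_pos"],s["ft_force"],s["qpos"])
cv2.imwrite("pics/w8.png",robot.snapshot("wrist")[:,:,::-1])
plan((488,50,170),84.4,8)
E
```

```text
[494.41030309 -47.25271155 163.76323668] [ 1.56367728 -0.11626638  0.89550688] [-19.2616794   -1.1230369  104.99682106  -0.23793697  76.55515929
 -28.65060157]
[0.0008, -0.0001, 0.0123] [0.0004, -0.1635, -0.0004]
[0.0028, -0.0001, 0.012] [0.0004, -0.1635, -0.0004]
[0.0047, -0.0001, 0.0114] [0.0004, -0.1635, -0.0004]
[0.0065, -0.0001, 0.0105] [0.0004, -0.1635, -0.0004]
[0.0081, -0.0001, 0.0093] [0.0004, -0.1635, -0.0004]
[0.0095, -0.0001, 0.0078] [0.0004, -0.1635, -0.0004]
[0.0107, -0.0001, 0.0062] [0.0004, -0.1635, -0.0004]
[0.0115, -0.0001, 0.0043] [0.0004, -0.1635, -0.0004]
```

View pics/w8.png

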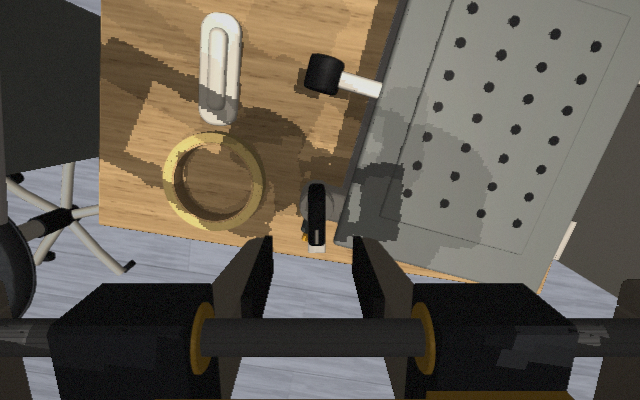

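The knob and tongue (316,215)→(317,248) now run nearly parallel to the lid's front edge and clear of it, so the latch is released. Next is the lid grip.

>>> servo_tool(commands=[[[0.55,0.001,0,0.0125,0,-0.164,0],[0.55,0.003,0,0.012,0,-0.164,0],[0.55,0.005,0,0.0115,0,-0.164,0],[0.55,0.0065,0,0.0105,0,-0.164,0],[0.55,0.008,0,0.0095,0,-0.164,0]]])

```text
time_s: 9.05
eef_pos: [492.8, 13.8, 171.4]
ee_rot: [[0.53, 0.006, -0.848], [0.848, -0.007, 0.53], [-0.003, -1.0, -0.008]]
ft_force: [-1.3, -0.2, -0.3]
grip_width: 0.549
```

>>> servo_tool(commands=[[[0.55,0.0095,0,0.008,0,-0.164,0],[0.55,0.011,0,0.006,0,-0.164,0],[0.55,0.0115,0,0.004,0,-0.15,0],[0.55,0,0,0,0,0,0]]])

```text
time_s: 9.55
eef_pos: [488.0, 52.1, 170.7]
ee_rot: [[0.063, 0.006, -0.998], [0.998, -0.007, 0.063], [-0.007, -1.0, -0.007]]
ft_force: [0.3, -0.0, 0.4]
grip_width: 0.554
```

```bash
python3 - <<'E'
from h import *
import cv2
s=robot.observe();print(s["eef_pos"],s["ft_force"],s["time_s"])
im=robot.snapshot("wrist")[:,:,::-1]
cv2.imwrite("pics/w9.png",im)
plan((488,50,110),84.4,3)
E
```

```text
[488.03796795  52.08558467 170.69849762] [ 0.28551513 -0.01044711  0.41195462] 9.55
[-0.0004, 0.0202, 0.0001] [0.0023, 0.0111, -0.0022]
[-0.0005, 0.0202, 0.0001] [0.0023, 0.0111, -0.0022]
[-0.0005, 0.0202, 0.0] [0.0023, 0.0111, -0.0022]
```

View pics/w9.png

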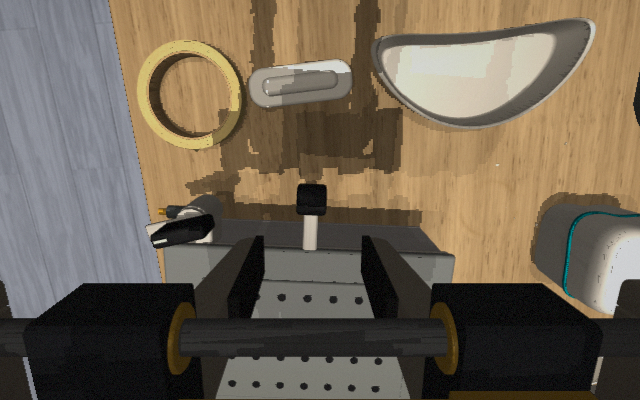

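```bash
python3 - <<'E'
from h import *
import cv2
im=cv2.imread("pics/w9.png");a=im[160:270,250:400];cv2.imwrite("pics/w9z.png",cv2.resize(a,None,fx=5,fy=5,interpolation=cv2.INTER_CUBIC))
print(plane("wrist",(311.5,199),91),proj("wrist",(485.6,50,91)),plane("wrist",(309,250),95))
E
```

```text
[484.39645066  49.55458942  91.        ] [312.14044609 200.39655694] [527.07123719  44.73799029  95.        ]
```

View pics/w9z.png

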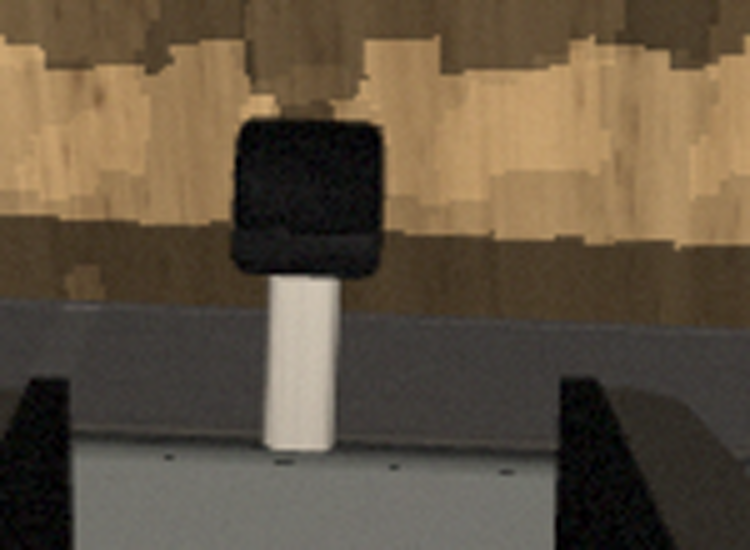

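>>> servo_tool(commands=[[[0.55,-0.001,0.03,0.001,0.002,0.014,-0.002],[0.55,-0.001,0.03,0.001,0.002,0.014,-0.002],[0.55,0,0.02,0,0.002,0.005,-0.002],[0.55,0,0,0,0,0,0]]])

```text
time_s: 10.1
eef_pos: [487.7, 46.9, 89.4]
ee_rot: [[0.11, 0.003, -0.994], [0.994, -0.002, 0.11], [-0.002, -1.0, -0.004]]
ft_force: [-0.2, 0.4, 0.7]
grip_width: 0.55
```

```bash
python3 - <<'E'
from h import *
import cv2
s=robot.observe();print(s["eef_pos"],s["ft_force"],s["time_s"])
im=robot.snapshot("wrist")[:,:,::-1]
cv2.imwrite("pics/w10.png",im)
plan((485.5,49.5,48),84.4,2)
E
```

```text
[487.71790648  46.93944902  89.43456839] [-0.23424749  0.3691908   0.69184506] 10.1
[0.0012, 0.0213, 0.0018] [0.0028, -0.006, -0.0008]
[0.0012, 0.0213, 0.0017] [0.0028, -0.006, -0.0008]
```

View pics/w10.png

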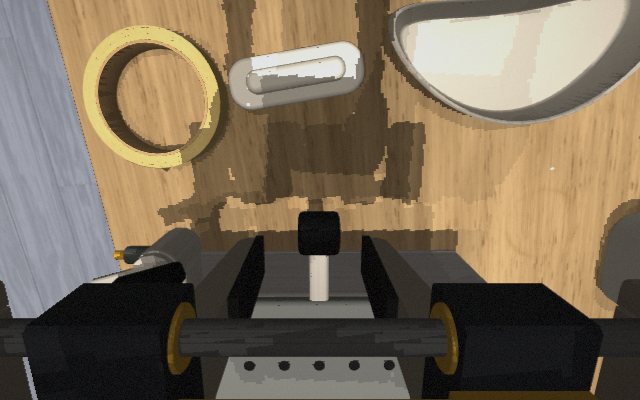

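The grip bar (320,233) is centred between the fingers. I'll stop a bit higher than planned, at a reported z≈55, to keep the gripper body above the knob.

>>> servo_tool(commands=[[[0.55,0.001,0.018,0.002,0.003,-0.006,-0.001],[0.5,0.001,0.015,0.001,0.003,-0.006,-0.001],[0.5,0,0,0,0,0,0]]])

```text
time_s: 10.52
eef_pos: [487.3, 48.8, 57.1]
ee_rot: [[0.098, 0.003, -0.995], [0.995, -0.0, 0.098], [0.0, -1.0, -0.003]]
ft_force: [0.1, 0.4, -0.5]
grip_width: 0.499
```

```bash
python3 - <<'E'
from h import *
import cv2
s=robot.observe();print(s["eef_pos"],s["ft_force"],s["time_s"])
im=robot.snapshot("wrist")[:,:,::-1]
cv2.imwrite("pics/w11.png",im)
c=robot.snapshot("scene")[180:290,210:330,::-1];cv2.imwrite("pics/c11.png",cv2.resize(c,None,fx=5,fy=5,interpolation=cv2.INTER_CUBIC))
plan((485.5,49.5,54),84.4,1)
E
```

```text
[487.30044543  48.76221278  57.14906002] [ 0.10064234  0.357907   -0.46086914] 10.525
[0.0006, 0.0044, 0.0029] [0.0048, -0.0007, 0.0]
```

View pics/w11.png

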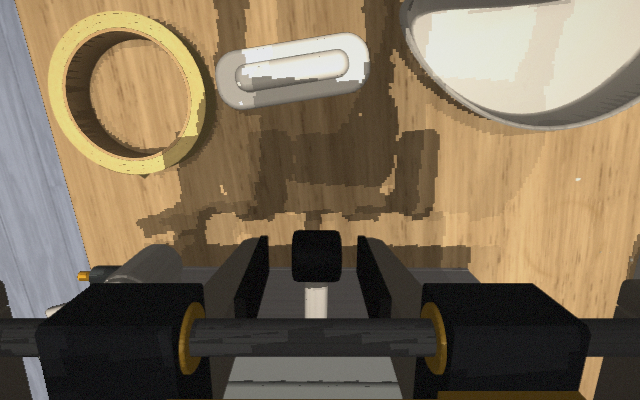

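View pics/c11.png

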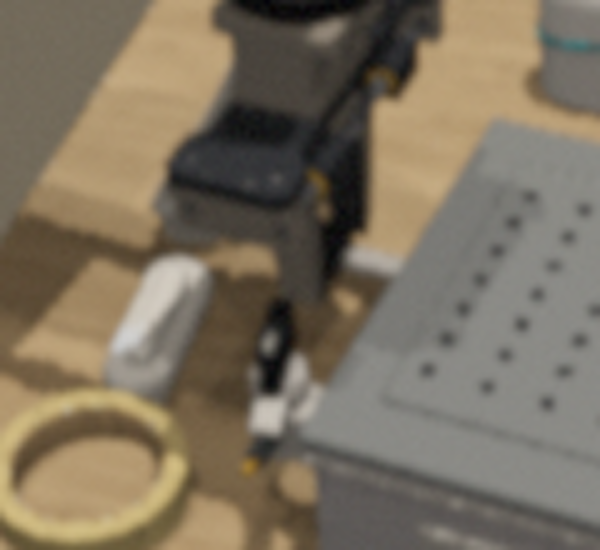

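>>> servo_tool(commands=[[[0.4,0.0005,0.0035,0.0025,0.004,0,0],[0.1,0,0,0,0,0,0],[0.1,0,0,0,0,0,0],[0,0,0,0,0,0,0],[0,0,0,0,0,0,0]]], grip_force=30)

```text
time_s: 11.25
eef_pos: [486.8, 50.8, 55.9]
ee_rot: [[0.099, 0.003, -0.995], [0.995, 0.002, 0.099], [0.003, -1.0, -0.003]]
ft_force: [-0.2, 1.5, -2.0]
grip_width: 0.254
```

```bash
python3 - <<'E'
from h import *
s=robot.observe();print(s["eef_pos"],s["ft_force"],s["ft_torque"],s["grip_width"],s["qpos"])
E
```

```text
[486.84005254  50.76817612  55.85664003] [-0.15082872  1.47847124 -2.01238279] [ 0.12077961 -0.134641   -0.13240651] 0.2544655508630748 [ -8.34163924   4.75948659 112.14459754   0.17686655  62.92604558
 -92.72828438]
```

It is gripped: 0.254 × 92 = 23.4 mm against the 24 mm bar. I'll lift along the arc around the hinge (r = 220), slowly.

>>> servo_tool(commands=[[[0,0,-0.0115,-0.0003,0,0,0],[0,0,-0.0115,-0.001,0,0,0],[0,0,-0.0115,-0.0015,0,0,0],[0,0,-0.0115,-0.002,0,0,0]]])

```text
time_s: 11.75
eef_pos: [492.1, 50.2, 104.0]
ee_rot: [[0.1, 0.005, -0.995], [0.995, 0.003, 0.1], [0.003, -1.0, -0.004]]
ft_force: [4.9, 1.6, -5.3]
grip_width: 0.258
```

```bash
cat >> h.py <<'E'
P0=np.array([486.8,50.8,55.9])
def arc(target,n):
    s=robot.observe();p=np.array(s["eef_pos"]);R=np.array(s["ee_rot"]);d=p-P0
    x=np.array([.9952,-.0976,0]);dl=d@x;th=np.degrees(np.arctan2(d[2],220-dl));r=np.hypot(d[2],220-dl)
    print("th",th.round(2),"r",r.round(1),"lat",(d@[.0976,.9952,0]).round(1),"F",np.round(s["ft_force"],1),"T",np.round(s["ft_torque"],2),"g",s["grip_width"].__round__(3),s["time_s"])
    prev=p
    for a in np.linspace(th,target,n+1)[1:]:
        a=np.radians(a);q=P0+220*(1-np.cos(a))*x+[0,0,220*np.sin(a)]
        print((R.T@(q-prev)/1000).round(4).tolist());prev=q
E
python3 - <<'E'
from h import *
import cv2
arc(26,5)
a=robot.snapshot("side")[100:280,150:360,::-1];cv2.imwrite("pics/s12.png",cv2.resize(a,None,fx=3,fy=3,interpolation=cv2.INTER_CUBIC))
E
```

```text
th 12.63 r 220.0 lat -0.0 F [ 4.9  1.6 -5.3] T [ 0.18 -0.81 -0.14] g 0.258 11.75
[0.0001, -0.01, -0.0025]
[0.0, -0.0098, -0.003]
[0.0, -0.0097, -0.0034]
[0.0, -0.0095, -0.0039]
[0.0, -0.0093, -0.0043]
```

View pics/s12.png

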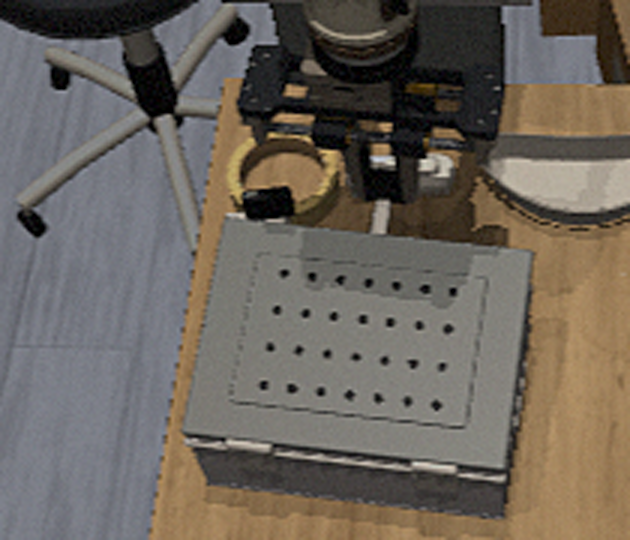

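The lid is rising with the gripper: the measured radius is 220.0 and the knob is clear of it. I'll continue.

>>> servo_tool(commands=[[[0,0,-0.01,-0.0025,0,0,0],[0,0,-0.01,-0.003,0,0,0],[0,0,-0.0097,-0.0034,0,0,0],[0,0,-0.0095,-0.0039,0,0,0]]])

```text
time_s: 12.3
eef_pos: [505.6, 48.8, 145.6]
ee_rot: [[0.1, 0.005, -0.995], [0.995, 0.003, 0.1], [0.004, -1.0, -0.005]]
ft_force: [4.8, 1.8, -7.7]
grip_width: 0.264
```

```bash
python3 - <<'E'
from h import *
arc(44,8)
E
```

```text
th 24.04 r 220.2 lat -0.1 F [ 4.8  1.8 -7.7] T [ 0.17 -0.83 -0.12] g 0.264 12.3
[0.0002, -0.0085, -0.0044]
[0.0, -0.0085, -0.0045]
[0.0, -0.0082, -0.0049]
[0.0, -0.008, -0.0052]
[0.0, -0.0078, -0.0056]
[0.0, -0.0075, -0.0059]
[0.0, -0.0073, -0.0062]
[0.0, -0.007, -0.0065]
```

>>> servo_tool(commands=[[[0,0,-0.0085,-0.0044,0,0,0],[0,0,-0.0085,-0.0045,0,0,0],[0,0,-0.0082,-0.0049,0,0,0],[0,0,-0.008,-0.0052,0,0,0],[0,0,-0.0078,-0.0056,0,0,0]]])

```text
time_s: 12.92
eef_pos: [529.5, 46.3, 187.3]
ee_rot: [[0.1, -0.0, -0.995], [0.995, 0.004, 0.1], [0.004, -1.0, 0.001]]
ft_force: [3.6, 0.6, -8.6]
grip_width: 0.263
```

```bash
python3 - <<'E'
from h import *
arc(45,3)
E
```

```text
th 36.58 r 220.6 lat -0.3 F [ 3.6  0.6 -8.6] T [ 0.24 -0.42 -0.08] g 0.263 12.925
[0.0003, -0.0082, -0.0071]
[0.0, -0.0082, -0.007]
[0.0, -0.0078, -0.0074]
```

>>> servo_tool(commands=[[[0,0,-0.008,-0.007,0,0,0],[0,0,-0.008,-0.007,0,0,0],[0,0,-0.0045,-0.0045,0,0,0],[0,0,0,0,0,0,0]]])

```text
time_s: 13.42
eef_pos: [548.0, 44.4, 209.2]
ee_rot: [[0.1, -0.004, -0.995], [0.995, 0.004, 0.1], [0.003, -1.0, 0.005]]
ft_force: [0.2, 2.0, -6.1]
grip_width: 0.258
```

```bash
python3 - <<'E'
from h import *
import cv2
arc(45,1)
for n in("side","scene","wrist"):
    im=robot.snapshot(n)[:,:,::-1];cv2.imwrite(f"pics/{n}13.png",im)
a=cv2.imread("pics/side13.png")[90:290,180:380];cv2.imwrite("pics/s13.png",cv2.resize(a,None,fx=3,fy=3,interpolation=cv2.INTER_CUBIC))
a=cv2.imread("pics/scene13.png")[130:310,210:400];cv2.imwrite("pics/c13.png",cv2.resize(a,None,fx=3,fy=3,interpolation=cv2.INTER_CUBIC))
E
```

```text
th 44.05 r 220.5 lat -0.4 F [ 0.2  2.  -6.1] T [ 0.22  0.06 -0.13] g 0.258 13.425
[0.0004, -0.0023, -0.0029]
```

View pics/s13.png

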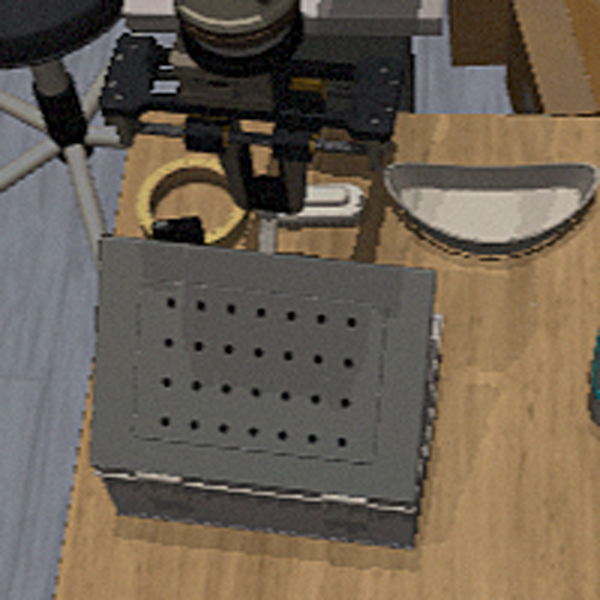

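View pics/c13.png

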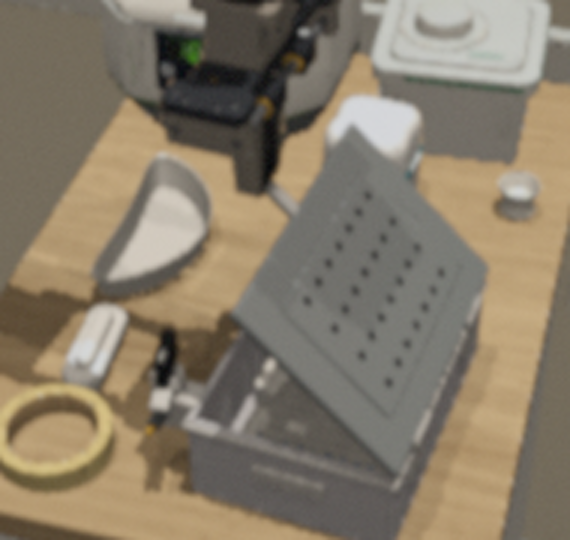

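View pics/wrist13.png

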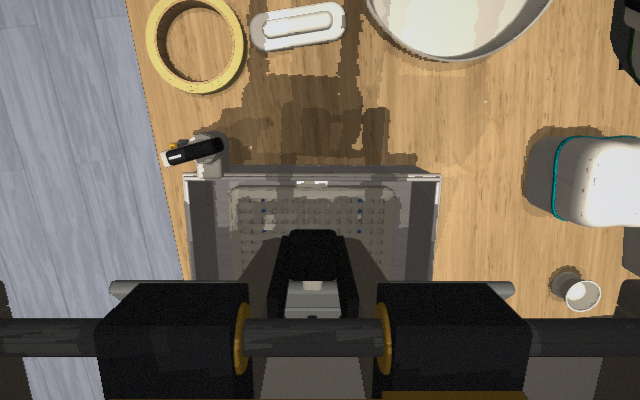

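```bash
python3 - <<'E'
from h import *
O=np.array([618.,37.,0]);a=np.radians(-5.6);X=np.array([np.cos(a),np.sin(a),0]);Y=np.array([-X[1],X[0],0]);Z=np.array([0,0,1.])
W=lambda p:O+p[0]*X+p[1]*Y+p[2]*Z
def corner(th,y):
    t=np.radians(th);return W((87-178*np.cos(t)-6*-np.sin(t)*-1*-1 if 0 else 87-178*np.cos(t)+6*np.sin(t),y,91+178*np.sin(t)+6*np.cos(t)))
f=lambda z,o,k:(np.array(z)+.5)/k-.5+np.array(o)
obs={"side":{-120:(f((118,182),(200,135),4),f((101,238),(180,90),3)),120:(f((511,222),(200,135),4),f((436,270),(180,90),3))},
"scene":{-120:(f((120,318),(240,190),4),f((237,312),(210,130),3)),120:(f((278,57),(240,190),4),f((350,129),(210,130),3))}}
for n in obs:
  for y,(s,o) in obs[n].items():
    b=s-proj(n,corner(0,y))
    e=[(t,np.linalg.norm(o-b-proj(n,corner(t,y)))) for t in np.arange(35,55,.25)]
    t=min(e,key=lambda v:v[1]);print(n,y,"bias",b.round(1),"best",t,"obs move",(o-s).round(1),"pred45",(proj(n,corner(45,y))-proj(n,corner(0,y))).round(1))
E
```

```text
side -120 bias [1.9 1.5] best (np.float64(44.25), np.float64(1.099626451874161)) obs move [-15.8 -11.1] pred45 [-15.5 -10. ]
side 120 bias [2.  1.5] best (np.float64(39.0), np.float64(0.1020876559555872)) obs move [ -2.4 -10.5] pred45 [-3.  -8.9]
scene -120 bias [0.6 3.9] best (np.float64(44.5), np.float64(2.622087721757147)) obs move [ 19.  -35.5] pred45 [ 20.6 -33.3]
scene 120 bias [1.8 1.2] best (np.float64(41.0), np.float64(0.1213038124247293)) obs move [ 17.2 -31.2] pred45 [ 20.7 -33.5]
```

Kinematics gives 44.05°, and the bar sits at the same place in the pads as at grasp (wrist view rows 230–280), so there has been no slip. The rougher corner measurements give 39–44.5°. One small correction up, then a hold to see whether it is steady.

>>> servo_tool(commands=[[[0,0,-0.003,-0.003,0,0,0],[0,0,0,0,0,0,0],[0,0,0,0,0,0,0],[0,0,0,0,0,0,0]]])

```text
time_s: 14.08
eef_pos: [550.2, 44.2, 211.4]
ee_rot: [[0.1, -0.006, -0.995], [0.995, 0.004, 0.1], [0.003, -1.0, 0.006]]
ft_force: [0.4, 1.7, -6.0]
grip_width: 0.255
```

```bash
python3 - <<'E'
from h import *
arc(45,1)
E
```

```text
th 44.87 r 220.5 lat -0.4 F [ 0.4  1.7 -6. ] T [ 0.26 -0.01 -0.13] g 0.255 14.075
[0.0004, -0.0, -0.0007]
```

```bash
python3 - <<'E'
from h import *
import cv2
for i in range(6): im=robot.snapshot("scene" if i%2 else "side")
arc(45,1)
cv2.imwrite("pics/end.png",cv2.resize(im[130:310,210:400,::-1],None,fx=3,fy=3,interpolation=cv2.INTER_CUBIC))
E
```

```text
th 44.88 r 220.5 lat -0.4 F [ 0.6  1.7 -5.8] T [ 0.24  0.   -0.09] g 0.257 14.375
[0.0004, -0.0, -0.0007]
```

View pics/end.png

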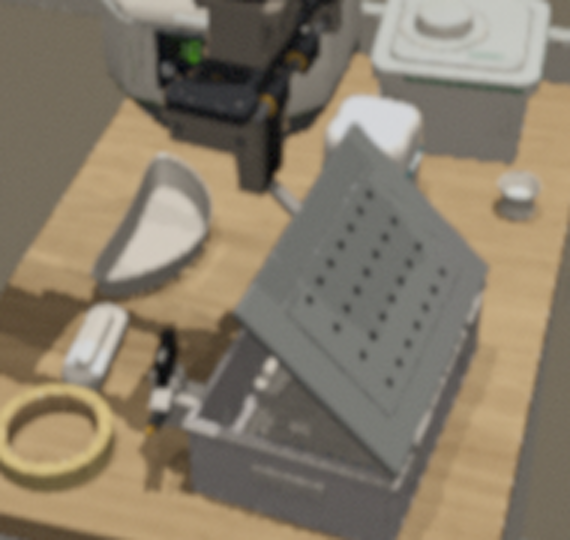

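The lid is steady at about 44.9°. The knob at (165,370) is still turned to released, and the bystanders have not moved. I'll hand it in.

```bash
python3 -c "
from workcell import robot
print(robot.close_job())"
```

```text
the job is handed in; nothing more can be done
None
```

The latch is released, and the gripper is still holding the lid half open at about 45°. I turned the knob about 75° clockwise to its stop, let go, pinched the lid's front grip and raised it slowly along its arc. The job took about 14 s of the 48 s.

**Last checks:**
- **Lid angle:** the arm's position puts it at 44.9° on a 220.5 mm radius. It stayed there over a 0.3 s hold, with about 6 N on the wrist and the grip at about 23.6 mm on the 24 mm bar.
- **Latch and surroundings:** the final picture shows the knob still in the released position, and nothing around the container moved.

**What failed or disagreed:**
- **First knob grasp:** this attempt shut on nothing. The fingertips ended about 25 mm short of the reported tool point, so I reopened, went lower and gripped the bar properly.
- **Camera angle check:** rough readings of the lid's corners, taken when the arm put it at 44.05°, gave 39–44.5°. They are only good to a few degrees, so I relied on the arm's position.

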